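Mount the stone bobbin and hold the hardness gauge on its test spot

TASK

Fit the cast stone bobbin over the upright spindle of the check stand, fully home and let go. Then take the spring-tipped hardness gauge out of its holder and put its tip gently on the ringed round test pad on the bobbin's sloping shoulder, holding the gauge square to that pad with the plunger pressed about half-way in. Finish while still holding the gauge steadily there; leave everything else on the shelf where it is.

Things in the scene. Friction and masses are not known exactly. Their poses are not given: they have to be found in the camera images.
- bobbin: Loose buff dental-stone bobbin, ~250 g, upright. Origin: centre of underside, z up its axis. From below: foot flange 66 mm dia x 10; waist 44 dia up to z 26; upper flange 68 dia, z 26 to 32; shoulder sloping 25 degrees up to z 40; round boss 32 dia, z 40 to 70, the place to grip. Bore 18 mm dia right through along the axis. The test pad is on the shoulder, on the -x side.
- mark (a point): Centre of the test pad's face: raised round pad 16 mm dia with a thin dark ring, 3 mm proud of the bobbin's shoulder, at (-26.8, 0, 38.7) mm in the bobbin's frame. The point's z axis is the pad's outward normal, leaning 25 degrees outwards from the bobbin's axis: (-0.423, 0, 0.906) in the bobbin's frame.
- stand: Fixed steel check stand: round base 100 mm dia x 14, raised seat 56 mm dia up to z 20, upright spindle 14 mm dia with tapered tip at z 65 (45 above the seat). Origin: centre of underside, z up. The bobbin sits on the seat, underside 20 mm above the shelf, spindle in its bore with 2 mm play all round.
- seat (a point): Centre of the stand's seat, on the spindle's axis, 20 mm above the shelf: where the bobbin's origin goes.
- gauge: Loose hardness gauge, ~130 g, 106 mm long, upright in its holder, tip down. Origin: end of tip when fully out; z up its axis. From the tip: plunger 6 mm dia, round end, 12 mm showing; barrel 14 dia, z 12 to 45; square body 20 x 20 (sides along its x, y), z 45 to 100, the place to grip; cap 17 dia to z 106. In the holder the origin is 10 mm above the shelf, the body resting on the holder's top.
- tip (a point): The end of the gauge's plunger (moves with the plunger).
- plunger (a joint): How far the gauge's sprung plunger is pushed in: 0 fully out, 0.008 m fully in. The spring gives about 0.5 N at 0 and 500 N/m after that: about 2.5 N at half-way (0.004 m), 4.5 N at the end.
- holder: Fixed grey block 64 x 64 x 55 mm high with one upright hole 16 mm dia, 50 mm deep, in its middle, in which the gauge stands. Origin: centre of its underside.
- crucible: Bystander: ochre ceramic crucible, open cup 54 mm dia, 42 mm high. Origin at the centre of its underside.
- casting_ring: Bystander: thin steel casting ring, 58 mm dia, 45 mm high. Origin at the centre of its underside.
- chuck: Bystander: stainless lathe chuck, 80 mm dia, 52 mm high, three jaws on top. Origin at the centre of its underside.
- shade_guide: Bystander: mint-green tooth shade guide, flat bar 45 x 150 x 18 mm. Origin at the centre of its underside.
- model: Bystander: white plaster dental model with an arch of teeth, 52 x 62 x 26 mm. Origin at the centre of its underside.
- spatula: Bystander: plaster spatula 190 mm long, lying flat. Its x axis runs along it.
Things that resemble listed ones, but are neither listed nor needed, are in the scene too. There is more than one size of the gauge; the job needs the middle-sized.

How it is judged:
On the way, in this order (a step that is already met when the one before it is completed fails the run):
1. the bobbin is fully home on the spindle and let go (horizontal distance between bobbin and seat below 0.005 m and z of bobbin in the frame of stand below 0.0235 m and angle between bobbin's own z axis and vertical below 0.06 rad and contact force between the fingers and bobbin below 0.1 N and linear speed of bobbin below 0.02 m/s), for 0.2 s.
2. the gauge is drawn clear of its holder, in the fingers (height (world z) of gauge above 0.058 m and contact force between the fingers and gauge above 1 N), for 0.1 s.
At the end, for the whole second after the job is handed in: Bobbin seated (within 5 mm of the spindle axis, 3.5 mm of the seat, 0.06 rad of upright), not touched; gauge held still in the fingers, tip within 6 mm of the pad's centre, axis within 0.16 rad of its normal, plunger 1.5 to 6.8 mm in, 0.7 to 5 N on the bobbin (horizontal distance between bobbin and seat below 0.005 m and z of bobbin in the frame of stand below 0.0235 m and angle between bobbin's own z axis and vertical below 0.06 rad and distance between tip and mark below 0.006 m and angle between the z axis of gauge and the z axis of mark, either way round below 0.16 rad and value of joint plunger between 0.0015 and 0.0068 m and contact force between gauge and bobbin between 0.7 and 5 N and contact force between the fingers and gauge above 1 N and contact force between the fingers and bobbin below 0.1 N and contact force between gauge and stand below 0.05 N and linear speed of gauge below 0.01 m/s); the arm keeps its last pose, push and grip.
It fails at once if the gauge is jabbed against the bobbin (over 15 N) (contact force between gauge and bobbin above 15 N).
It fails at once if a bystander is moved by more than 25 mm (distance of any of crucible, casting_ring, chuck, shade_guide, model, spatula from where it was at the start of the episode above 0.025 m).
It also fails if it takes over 64 s, if anything falls off the work surface, if the arm or the gripper's body presses on something with over 40 N, if the wrist force passes 120 N, or if a joint passes its speed limit or range.

ROBOT

A 6-joint arm with a two-finger parallel gripper is mounted at the origin on the work surface. World frame = base frame: x ahead of the robot, y to its left, z up, the work surface at z = 0. Lengths are in m, angles in rad, forces in N, time in s.
With the tool pointing down it reaches from about 0.35 to 0.775 m from the base axis. Payload 7.3 kg.
Tool frame: the origin (TCP) lies on the centre line of the jaws, within the pads' length; the fingertips stand 11 mm ahead of it and the grasp point (between the pads) lies 8 mm behind it; z points along the fingers, y is the direction in which the jaws open and shut (so a half turn about z gives the same grasp; the last joint's range is limited). The gripper opens to 92 mm and grips with 3 to 60 N. Pads are 19 mm wide; open, the fingers measure 130 mm over their backs; the gripper's body (75 mm by 190 mm) begins 47 mm behind the grasp point.
Start: joints at [-1.407, 0.342, 1.524, -0, 1.275, -0.146], TCP at [0.16, -0.5, 0.238] pointing down, gripper open.
Joint ranges: [-2.53, 2.53], [-0.77, 2.02], [0.04, 2.7], [-1, 4.14], [0.28, 2.66], [-3.11, 3.11]. Speed limits (rad/s): [2.57, 2.57, 3.14, 3.14, 3.14, 3.14].

INTERFACE

Orientations are given as [roll, pitch, yaw] about the fixed x, y, z axes, in that order (R = Rz(yaw) Ry(pitch) Rx(roll)).
In Python, from cell import robot gives the robot as it stands.
- The arm moves only by the tool jog_arm, never from a script. Its argument "deltas" is one flat list of numbers, 6 for each row, row after row: the shift along the world's x, y, z in units of 0.1 m (1.0 is 0.1 m), then the turn, a rotation vector about the world's x, y, z in units of 90 degrees (1.0 is 90 degrees). A call has 1 to 5 rows; each row is the pose to reach, as a shift and turn from the pose commanded when the call began; what a row does not reach only later rows make up. A row lasts 1/12 s, in which the tool goes at most 41.7 mm and 7.16 degrees, less where a joint would pass 70% of its speed; a pose out of reach is approached as far as the arm can. A call with a number of a shift or a turn outside -1 to 1 is refused whole. A call with a gripper value outside its range is refused whole. "claw" is the opening, from 0 (shut) to 1 (fully open), set as the call begins (left out, the last holds). The fingers move at their own pace and stop on an object; "newtons" is the grip in N (left out, the last holds). Time passes only in rows, so rows that repeat a pose let the fingers close. It gives the time, the measured TCP pose, the force and the opening at its end, in the units of the state.
- robot.observe(): the state, without advancing time (a new reading comes with each control period).
- robot.read_camera(name): name is "scene" or "top"; returns the picture (384x512x3 uint8, red, green, blue); there is no depth.
- robot.camera_params(name): a dict with "fx", "fy", "cx", "cy" (pixels), "R" (3x3) and "t" (3): a world point X has camera coordinates R X + t. Camera axes: x right, y down, z forward; pixel columns grow to the right and rows downward; lengths in m; the calibration is good to about 2 mm. A picture is of the moment at which its call begins. camera_params takes no time and is no camera call.
- robot.hand_in(): hands the job in, once; it reports no verdict.
The state is a dict: "time": time; "qpos": joint angles; "qvel": joint speeds; "joint_efforts": joint torques, N m; "tool_pos": TCP position; "tool_rot": TCP orientation; "contact_force": force on the tool from outside, world axes, zero at the start; "torque": the same for the moment, N m; "opening": finger opening in m.
Only numpy, scipy, OpenCV 4.12 (cv2) and the standard library are available. Lean on these libraries where they do the work, as an engineer would, in place of code of your own. Each camera call takes 0.05 s, during which the arm holds its last target. There are 200 camera calls.

## Working session

There is one attempt and no reset: what is moved stays moved. The work goes in short steps, Python scripts to look and compute and a tool call to move; the robot and the scene stay as the last step left them, time stands still between calls to the robot, and variables do not carry over. Pictures are saved under pics/ and viewed, about 8 in all and at most 12, crops included, and the job is handed in when it is done.

Besides the shell and the picture viewer there is one more tool, called after "Request:" in YAML: its name, and indented under it one key for each argument. jog_arm: Moves the arm, as the interface text tells. Its arguments: {"type":"object","properties":{"deltas":{"type":"array","items":{"type":"number"}},"claw":{"type":"number"},"newtons":{"type":"number"}},"required":["deltas"]}

```bash
mkdir -p pics; python3 - <<'E'
from cell import robot
import cv2,numpy as np
for n in("scene","top"):
    im=robot.read_camera(n);cv2.imwrite(f"pics/{n}0.png",im[:,:,::-1])
    cv2.imwrite(f"pics/{n}0b.png",cv2.resize(im[:,:,::-1],(800,600),interpolation=cv2.INTER_CUBIC))
    p=robot.camera_params(n);print(n,{k:np.round(v,4).tolist() for k,v in p.items()})
print(robot.observe())
E
```

```text
scene {'fx': 430.1211, 'fy': 430.1211, 'cx': 255.7214, 'cy': 192.9042, 'R': [[0.772, 0.6355, -0.0098], [0.3992, -0.4969, -0.7705], [-0.4946, 0.5909, -0.6373]], 't': [-0.4434, -0.1721, 1.2039]}
top {'fx': 359.03, 'fy': 359.03, 'cx': 257.9837, 'cy': 192.3537, 'R': [[-0.0203, -0.9998, 0.0032], [-0.9983, 0.0201, -0.0544], [0.0543, -0.0043, -0.9985]], 't': [0.0044, 0.5779, 0.9428]}
{'time': 0.1, 'qpos': array([-1.40701651e+00,  3.42668041e-01,  1.52490265e+00, -3.02084137e-05,
        1.27541542e+00, -1.45994468e-01]), 'qvel': array([-0.00088507, -0.00051671, -0.00287972,  0.00042542,  0.00044896,
       -0.00294898]), 'joint_efforts': array([ 1.92255713e-03, -4.32003486e+01, -2.44693887e+01,  7.19511090e-02,
        5.25795948e-02, -5.39829011e-05]), 'tool_pos': array([ 0.1600014 , -0.49966173,  0.23711325]), 'tool_rot': array([-3.14020982e+00, -1.74134255e-04,  3.09782978e-01]), 'contact_force': array([ 0.08194358, -0.32103045,  0.27542569]), 'torque': array([-0.01241076, -0.02024604, -0.00366979]), 'opening': 0.09184108389215319}
```

View pics/scene0b.png

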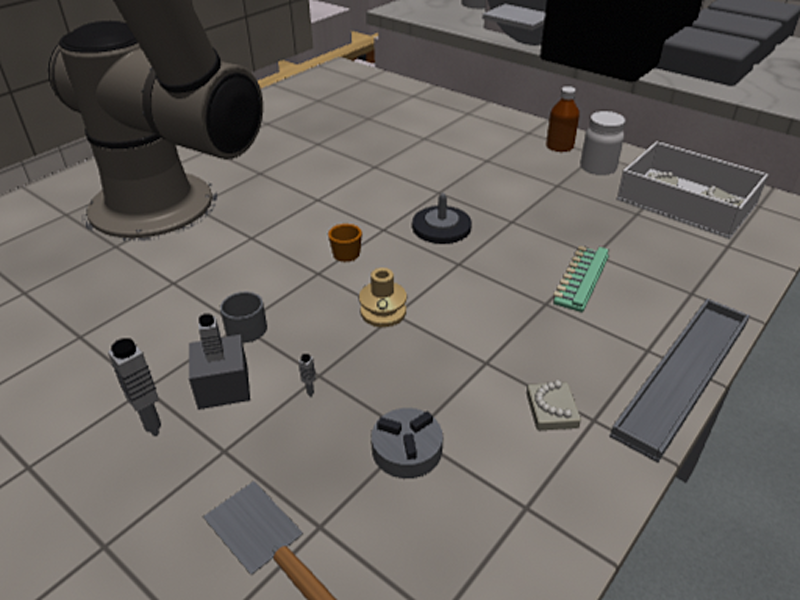

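View pics/top0b.png

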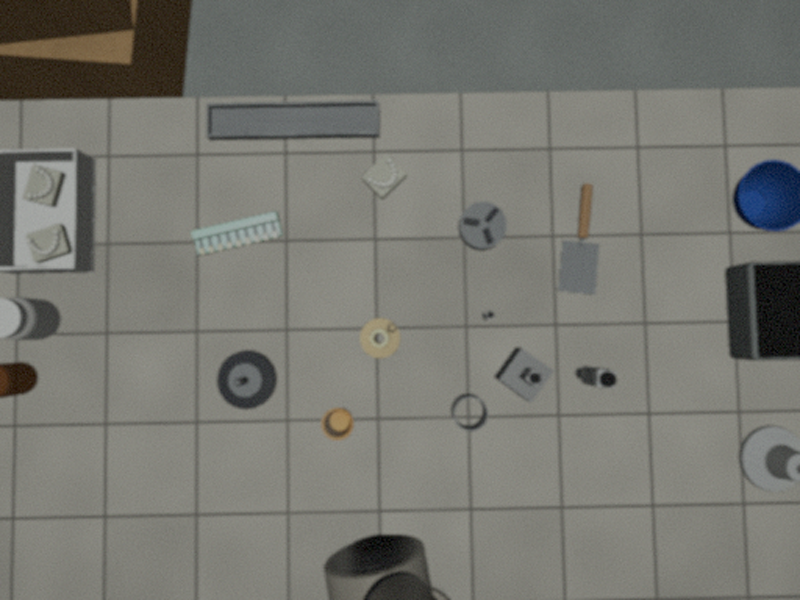

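The first two pictures show these gauge-like things, in 800x600 pixels:
- A large gauge at scene (135,385), top (600,378), standing loose.
- A mid-sized gauge in the holder at scene (210,345), top (530,377).
- A small gauge at scene (307,373), top (488,315).

I choose the one in the holder. There is one bobbin, at scene (383,300), top (380,338), and one stand, at scene (442,220), top (246,380). Next is a close crop to check.

```bash
python3 - <<'E'
import cv2,numpy as np
s=cv2.imread("pics/scene0.png");t=cv2.imread("pics/top0.png")
def c(im,u,v,h=25):
    return cv2.resize(im[v-h:v+h,u-h:u+h],(266,266),interpolation=cv2.INTER_CUBIC)
cv2.imwrite("pics/crop1.png",np.vstack([np.hstack([c(s,245,190),c(s,282,140),c(s,138,228,35)]),np.hstack([c(t,243,216),c(t,158,243),c(t,336,240)])]))
E
```

```text
(no output)
```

View pics/crop1.png

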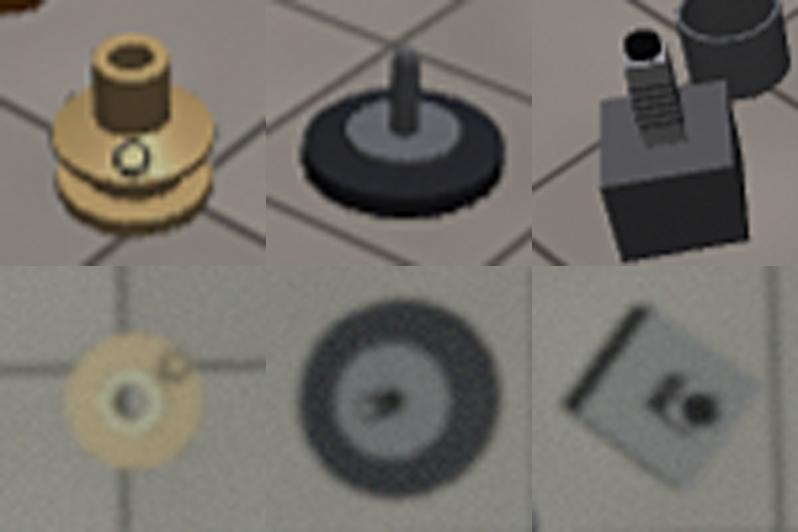

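The crop confirms the mid-sized gauge stands in the holder, with its cap at scene px (132,205) and top px (343,242). The pad ring is at scene px (244.6,194.5) and top px (250.7,209.8), and the stand is clear. Next I measure with masks and two-view triangulation.

```bash
cat >h.py <<'E'
import cv2,numpy as np
from cell import robot
P={n:robot.camera_params(n) for n in("scene","top")}
def proj(n,X):
    p=P[n];c=np.array(p["R"])@np.array(X)+np.array(p["t"])
    return np.array([p["fx"]*c[0]/c[2]+p["cx"],p["fy"]*c[1]/c[2]+p["cy"]])
def M(n):
    p=P[n];K=np.array([[p["fx"],0,p["cx"]],[0,p["fy"],p["cy"]],[0,0,1]])
    return K@np.c_[np.array(p["R"]),np.array(p["t"])]
def tri(a,b):
    X=cv2.triangulatePoints(M("scene"),M("top"),np.float64(a),np.float64(b)).ravel();X=X[:3]/X[3]
    return X,max(np.linalg.norm(proj("scene",X)-a),np.linalg.norm(proj("top",X)-b))
def cast(n,uv,z):
    p=P[n];R=np.array(p["R"]);o=-R.T@np.array(p["t"])
    d=R.T@np.array([(uv[0]-p["cx"])/p["fx"],(uv[1]-p["cy"])/p["fy"],1]);return o+d*(z-o[2])/d[2]
def blob(im,mask,u,v,h):
    "largest contour in a window about u,v: ellipse (centre, axes, angle), area, contour"
    m=np.zeros(mask.shape,np.uint8);m[v-h:v+h,u-h:u+h]=mask[v-h:v+h,u-h:u+h]
    c=max(cv2.findContours(m,cv2.RETR_EXTERNAL,cv2.CHAIN_APPROX_NONE)[0],key=cv2.contourArea)
    return cv2.fitEllipse(cv2.convexHull(c)),cv2.contourArea(c),c
E
python3 - <<'E'
from h import *
s=cv2.imread("pics/scene0.png");t=cv2.imread("pics/top0.png")
f=lambda e:np.round(np.r_[e[0],e[1],e[2]],1)
up=lambda im:cv2.GaussianBlur(im,(0,0),.8)
hs,ht=[cv2.cvtColor(up(i),cv2.COLOR_BGR2HSV) for i in(s,t)]
gs,gt=[cv2.cvtColor(up(i),cv2.COLOR_BGR2GRAY) for i in(s,t)]
b=blob(t,((ht[...,1]>50)*255).astype(np.uint8),243,216,22);print("bobbin top",f(b[0]),b[1], cast("top",b[0][0],.032))
for n,im,g,u,v in(("scene",s,gs,282,142),("top",t,gt,158,243)):
    b=blob(im,((g<(60 if n=="scene" else 90))*255).astype(np.uint8),u,v,25);print("stand",n,f(b[0]),b[1],cast(n,b[0][0],.014))
for th in(100,):
    m=((gt>th)*255).astype(np.uint8);m[:, :144]=0
    b=blob(t,m,157,243,12);print("seat top",f(b[0]),cast("top",b[0][0],.02))
m=((gs>75)*255).astype(np.uint8);b=blob(s,m,282,139,12);print("seat scene",f(b[0]),cast("scene",b[0][0],.02))
for n,im,g,u,v,h in(("scene",s,gs,132,205,6),("top",t,gt,343,242,5)):
    m=((g<70)*255).astype(np.uint8);b=blob(im,m,u,v,h);print("cap",n,f(b[0]),b[1],cast(n,b[0][0],.116))
# hand-read pairs
for k,a,c in(("boss",(244.4,176.3),(242.4,216.6)),("pad",(244.6,194.5),(250.7,209.8)),("seat",(282.75,139.4),(156.9,243.4)),("cap",(132.2,204.8),(342.8,241.9))):
    X,e=tri(a,c);print(k,np.round(X,4),"res",round(e,2))
print("cam centre top",-np.array(P["top"]["R"]).T@P["top"]["t"])
m=((gt>115)*255).astype(np.uint8)
# holder top face: mask by low brightness vs tile in top
m=((gt<118)*255).astype(np.uint8);b=blob(t,m,336,240,22);r=cv2.minAreaRect(b[2]);print("holder rect",r,b[1])
E
```

```text
bobbin top [242.8 215.9  24.4  24.7 139.6] 453.0 [0.51606193 0.03361494 0.032     ]
stand scene [282.3 141.8  29.6  36.2  91.8] 687.0 [0.44877305 0.26233578 0.014     ]
stand top [157.6 242.5  36.5  37.8  55.7] 1044.0 [0.4501726  0.26150986 0.014     ]
seat top [156.2 242.9  18.6  19.2  45.1] [0.44952062 0.26356497 0.02      ]
seat scene [282.5 139.   10.8  20.7  91.3] [0.4468057  0.26572379 0.02      ]
cap scene [131.7 204.6   8.    9.4  86.1] 52.0 [ 0.45205476 -0.20588674  0.116     ]
cap top [342.  241.5   4.9   5.3 176.1] 17.0 [ 0.4514218 -0.2038977  0.116    ]
boss [0.5152 0.0338 0.0682] res 0.26
pad [0.5322 0.0132 0.0394] res 0.34
seat [0.4492 0.262  0.0216] res 0.43
cap [ 0.4512 -0.2053  0.1146] res 0.48
cam centre top [ 0.52578625 -0.00321615  0.97283228]
holder rect ((333.8200378417969, 238.74002075195312), (28.600004196166992, 25.800003051757812), 36.869895935058594) 451.0
```

Boss/bobbin axis is about (0.5155, 0.0337), pad azimuth about -51°, stand about (0.4495, 0.262), and gauge cap about (0.4515, -0.205, 0.115). The heights agree with the text. I still need the gauge body's yaw and how close the neighbouring gauge is.

```bash
python3 - <<'E'
from h import *
s=cv2.imread("pics/scene0.png");t=cv2.imread("pics/top0.png")
c=lambda im,u,v,w,h,W,H:cv2.resize(im[v-h:v+h,u-w:u+w],(W,H),interpolation=cv2.INTER_CUBIC)
cv2.imwrite("pics/crop2.png",np.hstack([c(s,135,222,20,30,400,600),c(t,350,240,40,60,400,600)]))
X,e=tri((123/800*512,348*.64),(608*.64,379*.64));print("big cap",X,e)
a=np.array([.4515,-.205])
# predicted scene corners of body top for yaw candidates
for y in range(0,90,15):
    th=np.radians(y);R=np.array([[np.cos(th),-np.sin(th)],[np.sin(th),np.cos(th)]])
    print(y,[np.round((proj("scene",[*(a+R@np.array(k)*.01),.11])-[115,192])*10).astype(int).tolist() for k in((1,1),(1,-1),(-1,-1),(-1,1))])
for z in (0.,.055):
  print('axis',z,proj("scene",[*a,z]),proj("top",[*a,z]))
E
```

```text
big cap [ 0.44931823 -0.30587169  0.14284642] 0.07828242510268259
0 [[253, 141], [165, 198], [97, 152], [184, 97]]
15 [[253, 128], [186, 195], [97, 165], [164, 100]]
30 [[247, 117], [206, 188], [102, 177], [144, 106]]
45 [[236, 107], [224, 179], [112, 187], [127, 115]]
60 [[222, 101], [238, 167], [127, 194], [112, 126]]
75 [[204, 97], [248, 154], [145, 198], [102, 139]]
axis 0.0 [143.08554874 247.9585528 ] [332.20778828 237.96358139]
axis 0.055 [138.01502578 228.18983344] [336.73952311 239.53084258]
```

View pics/crop2.png

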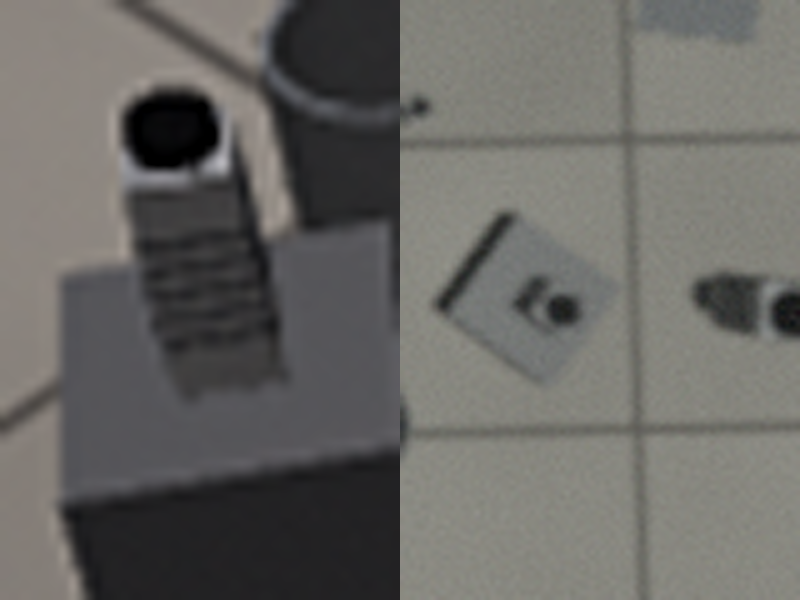

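Gauge body yaw is about 50°: the front top edge runs (125,185)–(235,178) in the left crop, matching the 45–50° prediction. The big gauge's cap is at (0.449, -0.306, 0.143), so I'll use jaw azimuth -40° there. Now I go to the bobbin.

Request:
jog_arm:
  deltas: [0.59,0.89,0,0,0,0.2,0.59,0.89,0,0,0,0.2,0.59,0.89,0,0,0,0.2,0.59,0.89,0,0,0,0.2]
  claw: 1

```text
time: 0.43
tool_pos: [0.2208, -0.4072, 0.2376]
tool_rot: [-3.14, -0.002, 0.63]
contact_force: [0.1, -0.2, 0.8]
opening: 0.0917
```

Request:
jog_arm:
  deltas: [0.59,0.89,0,0,0,0.2,0.59,0.89,0,0,0,0.2,0.59,0.89,0,0,0,0.2,0.59,0.89,0,0,0,0.2]

```text
time: 0.77
tool_pos: [0.2794, -0.319, 0.2377]
tool_rot: [-3.141, -0.001, 0.944]
contact_force: [-0.5, 0.3, -0.3]
opening: 0.0919
```

Request:
jog_arm:
  deltas: [0.59,0.89,0,0,0,0.2,0.59,0.89,0,0,0,0.2,0.59,0.89,0,0,0,0.2,0.59,0.89,0,0,0,0.2]

```text
time: 1.1
tool_pos: [0.3384, -0.2308, 0.2377]
tool_rot: [3.141, -0.001, 1.257]
contact_force: [0.2, -1.1, -0.1]
opening: 0.0917
```

Request:
jog_arm:
  deltas: [0.59,0.89,0,0,0,0.2,0.59,0.89,0,0,0,0.2,0.59,0.89,0,0,0,0.2,0.59,0.89,0,0,0,0.2]

```text
time: 1.43
tool_pos: [0.3977, -0.1424, 0.2376]
tool_rot: [3.141, -0.001, 1.571]
contact_force: [-0.9, -0.4, 0.2]
opening: 0.0921
```

Request:
jog_arm:
  deltas: [0.59,0.89,0,0,0,0.2,0.59,0.89,0,0,0,0.2,0.59,0.89,0,0,0,0.2,0.59,0.89,0,0,0,0.2]

```text
time: 1.77
tool_pos: [0.4571, -0.0536, 0.2375]
tool_rot: [3.141, -0.0, 1.884]
contact_force: [-0.6, 0.2, -0.6]
opening: 0.0919
```

Request:
jog_arm:
  deltas: [0.59,0.89,0,0,0,0,0.59,0.89,0,0,0,0,0.59,0.89,0,0,0,0,0.59,0.89,-0.6,0,0,0,0.59,0.89,-0.6,0,0,0]

```text
time: 2.18
tool_pos: [0.514, 0.0333, 0.1748]
tool_rot: [-3.14, 0.0, 1.879]
contact_force: [-1.1, -0.6, -1.7]
opening: 0.0915
```

Request:
jog_arm:
  deltas: [0.01,0,-0.35,0,0,0,0.01,0,-0.7,0,0,0,0.01,0,-0.95,0,0,0,0.01,0,-1,0,0,0,0.01,0,-1,0,0,0]

```text
time: 2.6
tool_pos: [0.5143, 0.0325, 0.0762]
tool_rot: [-3.138, -0.001, 1.878]
contact_force: [0.7, -0.1, 0.7]
opening: 0.0918
```

Request:
jog_arm:
  deltas: [0,0,-0.1,0,0,0,0,0,-0.2,0,0,0,0,0,-0.2,0,0,0]

```text
time: 2.85
tool_pos: [0.5149, 0.0336, 0.0571]
tool_rot: [-3.141, -0.0, 1.88]
contact_force: [-0.1, -0.4, -1.3]
opening: 0.0916
```

Request:
jog_arm:
  deltas: [0,0,0,0,0,0,0,0,0,0,0,0,0,0,0,0,0,0,0,0,0,0,0,0,0,0,0,0,0,0]
  claw: 0
  newtons: 30

```text
time: 3.27
tool_pos: [0.5153, 0.0341, 0.0582]
tool_rot: [3.141, 0.0, 1.881]
contact_force: [-0.3, -0.3, 0.2]
opening: 0.0632
```

Request:
jog_arm:
  deltas: [0,0,0,0,0,0,0,0,0,0,0,0,0,0,0,0,0,0,0,0,0,0,0,0,0,0,0,0,0,0]

```text
time: 3.68
tool_pos: [0.5157, 0.034, 0.058]
tool_rot: [3.14, 0.0, 1.88]
contact_force: [2.5, 0.8, 1.6]
opening: 0.0318
```

Request:
jog_arm:
  deltas: [0,0,0,0,0,0,0,0,0,0,0,0,0,0,0.3,0,0,0,0,0,0.6,0,0,0,0,0,0.9,0,0,0]

```text
time: 4.1
tool_pos: [0.5137, 0.034, 0.1477]
tool_rot: [-3.138, -0.001, 1.881]
contact_force: [1.2, 0.5, -2.3]
opening: 0.0312
```

Request:
jog_arm:
  deltas: [-0.07,0.25,0.1,0,0,0,-0.15,0.5,0.1,0,0,0,-0.23,0.8,0.1,0,0,0,-0.23,0.8,0.1,0,0,0]

```text
time: 4.43
tool_pos: [0.4894, 0.1178, 0.1573]
tool_rot: [-3.139, -0.003, 1.883]
contact_force: [-0.9, 0.2, -2.8]
opening: 0.032
```

Request:
jog_arm:
  deltas: [-0.07,0.25,0,0,0,0,-0.15,0.5,0,0,0,0,-0.23,0.8,0,0,0,0,-0.23,0.8,0,0,0,0]

```text
time: 4.77
tool_pos: [0.4668, 0.1975, 0.157]
tool_rot: [-3.139, -0.002, 1.884]
contact_force: [-0.2, 0.5, -2.9]
opening: 0.0317
```

Request:
jog_arm:
  deltas: [-0.07,0.25,0,0,0,0,-0.15,0.45,0,0,0,0,-0.2,0.68,0,0,0,0,-0.2,0.68,0,0,0,0,-0.2,0.68,0,0,0,0]

```text
time: 5.18
tool_pos: [0.4483, 0.2622, 0.157]
tool_rot: [-3.14, 0.001, 1.883]
contact_force: [-0.1, -0.3, -2.9]
opening: 0.0318
```

```bash
python3 - <<'E'
from h import *
print(robot.observe()["tool_pos"],robot.observe()["contact_force"])
s=robot.read_camera("scene")[:,:,::-1];t=robot.read_camera("top")[:,:,::-1]
cv2.imwrite("pics/s1.png",s);cv2.imwrite("pics/t1.png",t)
o=robot.observe()["tool_pos"];print(o, robot.observe()["time"])
us=proj("scene",[.4495,.262,.07]).astype(int);ut=proj("top",[.4495,.262,.07]).astype(int);print(us,ut)
c=lambda im,u,h=30:cv2.resize(im[u[1]-h:u[1]+h,u[0]-h:u[0]+h],(400,400),interpolation=cv2.INTER_CUBIC)
cv2.imwrite("pics/crop3.png",np.hstack([c(s,us),c(t,ut)]))
E
```

```text
[0.44830197 0.26215001 0.15703183] [-0.13136667 -0.32400493 -2.86806552]
[0.44887873 0.26113537 0.15722018] 5.2833
[283 123] [151 244]
```

View pics/crop3.png

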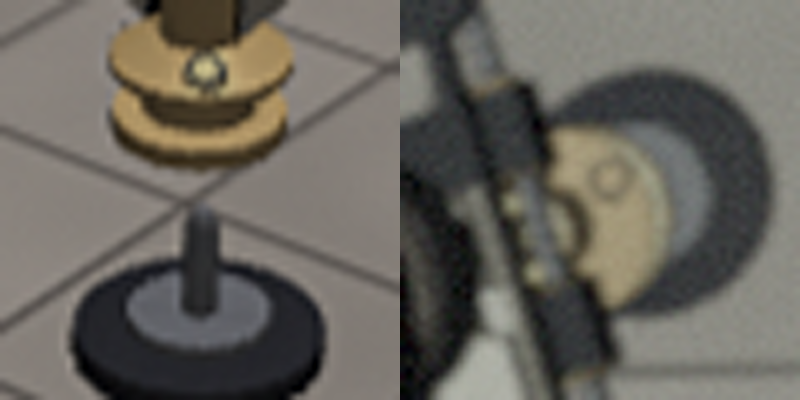

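```bash
python3 - <<'E'
from h import *
from scipy.optimize import least_squares
s=cv2.imread("pics/s1.png");t=cv2.imread("pics/t1.png")
hs=cv2.cvtColor(s,cv2.COLOR_BGR2HSV);ht=cv2.cvtColor(t,cv2.COLOR_BGR2HSV)
m=((hs[...,1]>70)&(hs[...,0]<30)).astype(np.uint8)*255
_,a,c=blob(s,m,283,110,22);c=c[:,0]
# underside of foot: lower rim pixels, circle r=.033 at z=.1 on its near side
low=np.array([[x,c[c[:,0]==x,1].max()+.5] for x in np.unique(c[:,0])[3:-3]])
for z in(.098,.1,.102):
    W=np.array([cast("scene",p,z)[:2] for p in low])
    r=least_squares(lambda q:np.hypot(*(W-q).T)-.033,[.45,.262],loss="soft_l1",f_scale=.001);print("foot",z,r.x,np.abs(r.fun).mean())
m=((ht[...,1]>45)&(ht[...,0]<35)).astype(np.uint8)*255
_,a,c=blob(t,m,148,246,20);c=c[:,0]
W=np.array([cast("top",p,.132)[:2] for p in c])
W=W[(W@[0,-1]>-.262)] # outer (right) half
r=least_squares(lambda q:np.hypot(*(W-q).T)-.034,[.45,.262],loss="soft_l1",f_scale=.001);print("flange top",r.x,len(W),np.median(np.abs(r.fun)))
print("cast hand",cast("top",(146.9,247),.132))
u=(253+205/6.667,93+70/6.667);v=(121+212/6.667,214+179/6.667);print("pad",tri(u,v))
o=-np.array(P["scene"]["R"]).T@P["scene"]["t"];print("scene cam",o)
E
```

```text
foot 0.098 [0.44078812 0.26943375] 0.0011421940910257245
foot 0.1 [0.44282359 0.26659451] 0.001131740046541506
foot 0.102 [0.44485902 0.26375512] 0.0011213367137234758
flange top [0.44997264 0.26110773] 60 0.002600357428259415
cast hand [0.44952978 0.25386598 0.132     ]
pad (array([0.46508093, 0.23855007, 0.14029522]), np.float64(0.5653571108516181))
scene cam [ 1.00641275 -0.5152059   0.63034734]
```

Scene columns align: foot centre at crop column 200, spindle at 200–202. The pad is visible at (205,70) in the left crop and (612,179) in the right. I go down gently and watch the force.

Request:
jog_arm:
  deltas: [0.01,0,-0.2,0,0,0,0.01,0,-0.3,0,0,0,0.01,0,-0.38,0,0,0,0.01,0,-0.45,0,0,0,0.01,0,-0.45,0,0,0]

```text
time: 5.7
tool_pos: [0.4497, 0.2615, 0.1114]
tool_rot: [-3.139, -0.0, 1.88]
contact_force: [0.0, 0.8, -3.6]
opening: 0.0317
```

```bash
python3 - <<'E'
from h import *
o=robot.observe();print(o["tool_pos"],o["contact_force"],o["torque"])
s=robot.read_camera("scene")[:,:,::-1];t=robot.read_camera("top")[:,:,::-1]
cv2.imwrite("pics/s2.png",s);cv2.imwrite("pics/t2.png",t)
u=proj("scene",[.4495,.262,.06]).astype(int);print(u)
hs=cv2.cvtColor(s,cv2.COLOR_BGR2HSV)
m=((hs[...,1]>70)&(hs[...,0]<30))
for r in range(u[1]-15,u[1]+14):
    x=np.where(m[r,u[0]-22:u[0]+22])[0]
    if len(x)>10:print(r,(x[0]+x[-1])/2+u[0]-22,len(x),end="; ")
print()
s0=cv2.cvtColor(cv2.imread("pics/scene0.png"),cv2.COLOR_BGR2GRAY).astype(float)
for r in range(126,137):
    w=np.clip(85-s0[r,274:292],0,None) if r>130 else np.clip(110-s0[r,274:292],0,None);print(r,np.round((w*np.arange(274,292)).sum()/w.sum(),1),end="; ")
print([proj("scene",[.4495,.262,z]) for z in(.02,.065,.075)])
E
```

```text
[0.44965838 0.26147131 0.11137465] [ 0.03183879  0.78391764 -3.63331651] [ 0.19688426 -0.11326128  0.0371756 ]
[282 126]
111 282.0 13; 112 281.5 14; 113 282.5 16; 114 282.5 21; 115 282.0 25; 116 282.5 26; 117 282.0 27; 118 282.0 23; 119 282.5 21; 120 282.5 23; 121 282.5 19; 122 282.5 20; 123 282.5 21; 124 282.0 24; 125 282.5 26; 126 282.5 26; 127 282.0 25; 128 282.0 25; 129 282.5 24; 130 282.0 23; 131 282.5 22; 132 282.0 19; 133 282.5 16; 
126 282.7; 127 282.6; 128 282.5; 129 282.7; 130 282.6; 131 282.6; 132 281.4; 133 282.3; 134 283.0; 135 282.9; 136 282.5; [array([282.50517117, 139.9892421 ]), array([283.03327772, 124.98374002]), array([283.15441351, 121.54181472])]
```

The tip is about 11 mm into the bore with no contact (weight only). I continue to home.

Request:
jog_arm:
  deltas: [0,0,-0.1,0,0,0,0,0,-0.18,0,0,0,0,0,-0.25,0,0,0,0,0,-0.3,0,0,0,0,0,-0.32,0,0,0]

```text
time: 6.22
tool_pos: [0.4497, 0.2619, 0.0797]
tool_rot: [-3.14, 0.0, 1.881]
contact_force: [0.1, 0.3, -2.1]
opening: 0.0316
```

Request:
jog_arm:
  deltas: [0,0,0,0,0,0,0,0,-0.01,0,0,0,0,0,-0.01,0,0,0]

```text
time: 6.47
tool_pos: [0.4501, 0.262, 0.0798]
tool_rot: [3.141, 0.0, 1.881]
contact_force: [-0.0, 0.1, -2.8]
opening: 0.032
```

Request:
jog_arm:
  deltas: [0,0,-0.01,0,0,0,0,0,-0.02,0,0,0,0,0,-0.02,0,0,0]

```text
time: 6.72
tool_pos: [0.4503, 0.262, 0.0779]
tool_rot: [3.141, -0.0, 1.881]
contact_force: [0.7, 0.5, -1.9]
opening: 0.0319
```

Request:
jog_arm:
  deltas: [0,0,0,0,0,0,0,0,0,0,0,0,0,0,0,0,0,0,0,0,0,0,0,0,0,0,0,0,0,0]
  claw: 1

```text
time: 7.13
tool_pos: [0.4502, 0.262, 0.0779]
tool_rot: [3.141, 0.0, 1.881]
contact_force: [0.7, 0.8, 0.3]
opening: 0.0606
```

Request:
jog_arm:
  deltas: [0,0,0,0,0,0,0,0,0,0,0,0,0,0,0,0,0,0,0,0,0.2,0,0,0,0,0,0.4,0,0,0]

```text
time: 7.55
tool_pos: [0.4492, 0.2616, 0.1172]
tool_rot: [-3.138, 0.0, 1.881]
contact_force: [0.6, 1.5, -0.0]
opening: 0.0907
```

Request:
jog_arm:
  deltas: [0,0,0.3,0,0,0,0,0,0.6,0,0,0,0,0,0.9,0,0,0,0,0,0.9,0,0,0]

```text
time: 7.88
tool_pos: [0.4526, 0.2631, 0.2137]
tool_rot: [3.131, -0.001, 1.881]
contact_force: [1.6, 0.3, 0.4]
opening: 0.0922
```

Request:
jog_arm:
  deltas: [0,-0.4,0,0,0,-0.07,0,-0.8,0,0,0,-0.13,0,-0.93,0,0,0,-0.13]

```text
time: 8.13
tool_pos: [0.4495, 0.1658, 0.2075]
tool_rot: [-3.141, 0.002, 1.671]
contact_force: [-0.1, 0.8, 0.0]
opening: 0.0918
```

Request:
jog_arm:
  deltas: [0,-0.4,0,0,0,-0.07,0,-0.8,0,0,0,-0.13,0,-0.93,0,0,0,-0.13]

```text
time: 8.38
tool_pos: [0.4497, 0.0723, 0.2075]
tool_rot: [-3.142, 0.002, 1.465]
contact_force: [0.4, 1.0, 0.2]
opening: 0.0916
```

Request:
jog_arm:
  deltas: [0,-0.4,0,0,0,-0.07,0,-0.8,0,0,0,-0.13,0,-0.93,0,0,0,-0.13]

```text
time: 8.63
tool_pos: [0.4499, -0.0209, 0.2075]
tool_rot: [3.141, 0.002, 1.261]
contact_force: [0.5, 0.4, 0.0]
opening: 0.0922
```

Request:
jog_arm:
  deltas: [0,-0.4,0,0,0,-0.07,0,-0.8,0,0,0,-0.13,0,-0.93,0,0,0,-0.13]

```text
time: 8.88
tool_pos: [0.45, -0.1142, 0.2075]
tool_rot: [3.14, 0.001, 1.056]
contact_force: [0.5, -0.4, 0.3]
opening: 0.0919
```

```bash
python3 - <<'E'
from h import *
s=robot.read_camera("scene")[:,:,::-1];t=robot.read_camera("top")[:,:,::-1]
cv2.imwrite("pics/s3.png",s);cv2.imwrite("pics/t3.png",t)
o=robot.observe();print(o["tool_pos"],o["tool_rot"],o["time"])
us=proj("scene",[.4495,.262,.055]).astype(int);ut=proj("top",[.4495,.262,.055]).astype(int);print(us,ut)
c=lambda im,u,h=25:cv2.resize(im[u[1]-h:u[1]+h,u[0]-h:u[0]+h],(400,400),interpolation=cv2.INTER_CUBIC)
cv2.imwrite("pics/crop4.png",np.hstack([c(s,us),c(t,ut)]))
ht=cv2.cvtColor(cv2.GaussianBlur(t,(0,0),.8),cv2.COLOR_BGR2HSV)
b=blob(t,((ht[...,1]>50)*255).astype(np.uint8),ut[0],ut[1],18);print("flange",b[0],cast("top",b[0][0],.052))
E
```

```text
[ 0.44991942 -0.11231145  0.20732148] [-3.14156806e+00  3.36663277e-04  1.05988788e+00] 8.9833
[282 128] [152 244]
flange ((153.93739318847656, 243.70054626464844), (27.1235408782959, 27.615585327148438), 39.01491928100586) [0.45025256 0.26039786 0.052     ]
```

View pics/crop4.png

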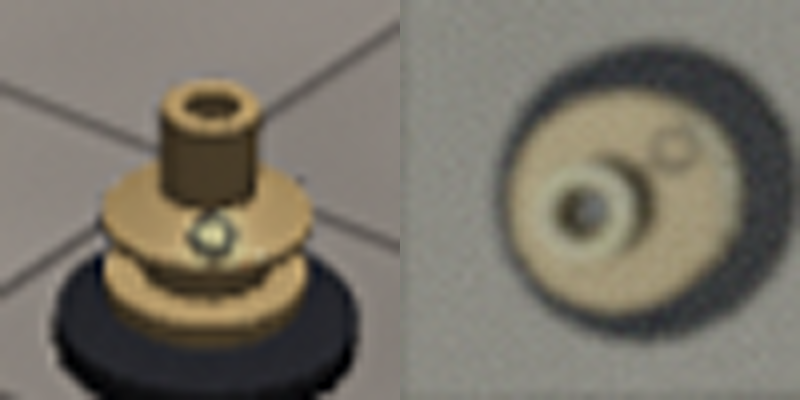

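The bobbin sits home: pad ring at crop (211,236) and (672,147), boss mouth at (212,107) and (590,212). I triangulate both and move on to the gauge.

```bash
python3 - <<'E'
from h import *
B,e=tri((257+212/8,103+107/8),(127+190/8,219+212/8));Q,e2=tri((257+211/8,103+236/8),(127+272/8,219+147/8))
print("boss",B,e,"pad",Q,e2,"az",np.degrees(np.arctan2(*(Q-B)[1::-1])),np.hypot(*(Q-B)[:2]))
print(cast("scene",(257+211/8,103+236/8),.0587),cast("top",(127+272/8,219+147/8),.0587),cast("scene",(257+212/8,103+107/8),.09),cast("top",(127+190/8,219+212/8),.09))
E
```

```text
boss [0.45096594 0.25813679 0.09185423] 0.8751985408531511 pad [0.46659211 0.2404602  0.05965046] 0.09618696743783248 az -48.52320902792433 0.023593198207026978
[0.46580511 0.24185047 0.0587    ] [0.46634373 0.24055624 0.0587    ] [0.45003265 0.26196014 0.09      ] [0.4491644  0.25730952 0.09      ]
```

Request:
jog_arm:
  deltas: [0,-0.4,0,0,0,-0.06,0.01,-0.8,0,0,0,-0.12,0.01,-0.92,0,0,0,-0.12,0.01,-0.92,0,0,0,-0.12]

```text
time: 9.32
tool_pos: [0.4512, -0.2036, 0.2073]
tool_rot: [3.142, 0.0, 0.874]
contact_force: [-0.0, 0.4, 0.2]
opening: 0.0923
```

Request:
jog_arm:
  deltas: [0,-0.01,-0.35,0,0,0,0,-0.01,-0.7,0,0,0,0,-0.01,-0.9,0,0,0,0,-0.01,-1,0,0,0]

```text
time: 9.65
tool_pos: [0.4494, -0.1999, 0.1048]
tool_rot: [-3.136, 0.0, 0.878]
contact_force: [-0.1, -0.3, -0.2]
opening: 0.0918
```

Request:
jog_arm:
  deltas: [0,0,-0.15,0,0,0,0,0,-0.25,0,0,0,0,0,-0.25,0,0,0]

```text
time: 9.9
tool_pos: [0.4501, -0.2008, 0.0809]
tool_rot: [-3.137, 0.0, 0.877]
contact_force: [0.2, -0.8, -0.2]
opening: 0.0918
```

Request:
jog_arm:
  deltas: [0,0,0,0,0,0,0,0,0,0,0,0,0,0,0,0,0,0,0,0,0,0,0,0,0,0,0,0,0,0]
  claw: 0
  newtons: 30

```text
time: 10.32
tool_pos: [0.4514, -0.2032, 0.0833]
tool_rot: [3.14, -0.0, 0.875]
contact_force: [-0.7, 0.0, 0.1]
opening: 0.0632
```

Request:
jog_arm:
  deltas: [0,0,0,0,0,0,0,0,0,0,0,0,0,0,0,0,0,0,0,0,0,0,0,0,0,0,0,0,0,0]

```text
time: 10.73
tool_pos: [0.451, -0.2031, 0.0827]
tool_rot: [3.142, 0.0, 0.875]
contact_force: [0.4, 0.3, 0.3]
opening: 0.0297
```

Request:
jog_arm:
  deltas: [0,0,0,0,0,0,0,0,0,0,0,0,0,0,0,0,0,0,0,0,0,0,0,0,0,0,0,0,0,0]

```text
time: 11.15
tool_pos: [0.4516, -0.2035, 0.0829]
tool_rot: [3.14, -0.0, 0.875]
contact_force: [2.6, -3.2, -2.1]
opening: 0.0197
```

Opening 19.7 mm shows a square grip on the 20 mm body. I lift.

Request:
jog_arm:
  deltas: [0,0,0.1,0,0,0,0,0,0.3,0,0,0,0,0,0.55,0,0,0,0,0,0.8,0,0,0,0,0,1,0,0,0]

```text
time: 11.57
tool_pos: [0.4505, -0.2024, 0.184]
tool_rot: [-3.14, -0.0, 0.875]
contact_force: [1.0, -0.6, -1.2]
opening: 0.0197
```

Request:
jog_arm:
  deltas: [0,0,0.2,0,0,0,0,0,0.4,0,0,0,0,0,0.4,0,0,0]

```text
time: 11.82
tool_pos: [0.452, -0.2034, 0.226]
tool_rot: [3.137, -0.001, 0.875]
contact_force: [1.5, -1.2, -0.8]
opening: 0.0199
```

Request:
jog_arm:
  deltas: [0,0.4,0,0,0,0,0,0.8,0,0,0,0,0,0.95,0,0,0,0]

```text
time: 12.07
tool_pos: [0.4492, -0.104, 0.2212]
tool_rot: [-3.136, -0.0, 0.876]
contact_force: [0.2, 0.4, -1.8]
opening: 0.02
```

Request:
jog_arm:
  deltas: [0,0.4,0,0,0,0,0,0.8,0,0,0,0,0,0.95,0,0,0,0]

```text
time: 12.32
tool_pos: [0.4491, -0.0089, 0.2213]
tool_rot: [-3.137, 0.0, 0.877]
contact_force: [-1.2, -0.1, -1.6]
opening: 0.02
```

Request:
jog_arm:
  deltas: [0,0.4,0,0,0,0,0,0.8,0,0,0,0,0,0.95,0,0,0,0,0,0.95,0,0,0,0]

```text
time: 12.65
tool_pos: [0.4495, 0.0851, 0.2213]
tool_rot: [-3.138, 0.001, 0.879]
contact_force: [0.4, -0.6, -1.2]
opening: 0.02
```

```bash
python3 - <<'E'
from h import *
o=robot.observe();print(o["tool_pos"],o["tool_rot"],o["contact_force"],o["time"])
s=robot.read_camera("scene")[:,:,::-1];t=robot.read_camera("top")[:,:,::-1]
cv2.imwrite("pics/s4.png",s);cv2.imwrite("pics/t4.png",t)
p=o["tool_pos"];q=p-[0,0,.073];us=proj("scene",q);ut=proj("top",q);print(us,ut)
us=us.astype(int);ut=ut.astype(int)
c=lambda im,u,h=25:cv2.resize(im[u[1]-h:u[1]+h,u[0]-h:u[0]+h],(400,400),interpolation=cv2.INTER_CUBIC)
cv2.imwrite("pics/crop5.png",np.hstack([c(s,us),c(t,ut)]))
# wanted TCP when tip is 30 mm off pad along the normal; tip-to-TCP .073
pad=np.array([.4664,.2408,.0590])
for az in(-50,):
    a=np.radians(az);n=np.array([.423*np.cos(a),.423*np.sin(a),.906])
    for d in(.03,0.):print("TCP target",d,pad+n*(.073+d))
    rv=np.cross([0,0,1],n);rv=rv/np.linalg.norm(rv)*25/90;print("turn",rv)
E
```

```text
[0.44954907 0.08510357 0.22132346] [-3.13842967e+00  1.31724390e-03  8.79486897e-01] [ 0.37465877 -0.60575683 -1.23997803] 12.65
[235.68314156 124.44121287] [218.79553213 246.15811276]
TCP target 0.03 [0.49440561 0.20742421 0.152318  ]
TCP target 0.0 [0.48624864 0.21714531 0.125138  ]
turn [ 0.21279012  0.17855211 -0.        ]
```

View pics/crop5.png

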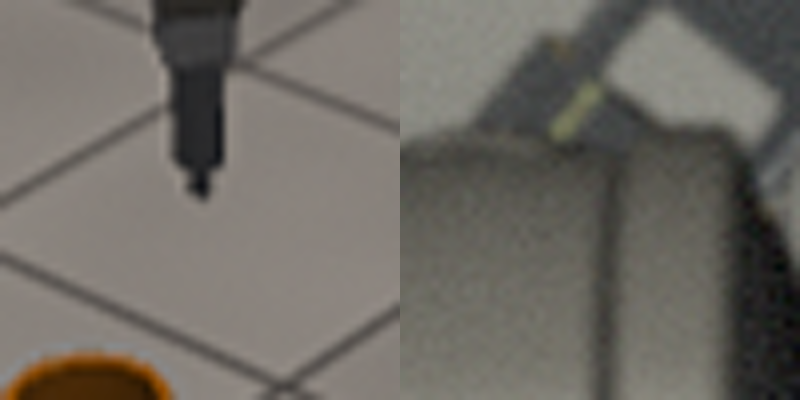

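The gauge hangs straight, tip at crop (200,199), within about 0.7 px of the prediction. Now I tilt 25° and approach.

Request:
jog_arm:
  deltas: [0.1,0.2,0,0.05,0.042,0,0.2,0.4,0,0.1,0.084,0,0.3,0.65,0,0.16,0.134,0,0.4,0.9,0,0.213,0.179,0,0.4,0.9,0,0.213,0.179,0]

```text
time: 13.17
tool_pos: [0.4932, 0.1716, 0.2195]
tool_rot: [-2.702, -0.073, 0.855]
contact_force: [-1.8, -0.2, -2.5]
opening: 0.0198
```

Request:
jog_arm:
  deltas: [0.03,0.15,-0.1,0,0,0,0.03,0.3,-0.2,0,0,0,0.03,0.3,-0.3,0,0,0,0.03,0.3,-0.3,0,0,0,0.03,0.3,-0.3,0,0,0]

```text
time: 13.58
tool_pos: [0.4937, 0.2007, 0.1922]
tool_rot: [-2.71, -0.073, 0.858]
contact_force: [0.2, -0.1, -2.3]
opening: 0.0202
```

```bash
cat >chk.py <<'E'
from h import *
from scipy.spatial.transform import Rotation as Ro
pad=np.array([.4664,.2408,.0590]);a=np.radians(-50);n=np.array([.423*np.cos(a),.423*np.sin(a),.906])
def state():
    o=robot.observe();z=Ro.from_euler("xyz",o["tool_rot"]).as_matrix()[:,2];p=o["tool_pos"]
    tip=p+z*.073;print("t",o["time"],"tcp",p.round(4),"axis err rad",np.arccos(-z@n).round(3),"tip",tip.round(4),"to pad mm",((pad-tip)*1e3).round(1),"along n mm",((tip-pad)@n*1e3).round(1),"F",o["contact_force"].round(2),"Fn",(o["contact_force"]@n).round(2))
    return o,tip
def pic(name,h=25):
    o,tip=state();im=robot.read_camera("scene")[:,:,::-1];cv2.imwrite(f"pics/{name}_raw.png",im)
    t=robot.read_camera("top")[:,:,::-1];cv2.imwrite(f"pics/{name}_top.png",t)
    c=lambda im,u:cv2.resize(im[u[1]-h:u[1]+h,u[0]-h:u[0]+h],(400,400),interpolation=cv2.INTER_CUBIC)
    k=400/(2*h)
    out=[]
    for N,I in(("scene",im),("top",t)):
        u=proj(N,pad).astype(int);f=lambda X:((proj(N,X)-u+h)*k).round(0)
        print(N,"origin",u-h,"scale",k,"pad at",f(pad),"tip at",f(tip),"10mm up normal",f(pad+n*.01));out.append(c(I,u))
    cv2.imwrite(f"pics/{name}.png",np.hstack(out));state()
E
python3 -c "from chk import *;pic('c6')"
```

```text
t 13.5833 tcp [0.4937 0.2007 0.1922] axis err rad 0.015 tip [0.4737 0.2243 0.1261] to pad mm [ -7.3  16.5 -67.1] along n mm 68.1 F [ 0.19 -0.07 -2.35] Fn -2.05
scene origin [258 107] scale 8.0 pad at [203. 205.] tip at [196.  42.] 10mm up normal [204. 187.]
top origin [135 212] scale 8.0 pad at [207. 203.] tip at [202. 193.] 10mm up normal [210. 196.]
t 13.6833 tcp [0.4943 0.2009 0.1933] axis err rad 0.015 tip [0.4745 0.2246 0.1271] to pad mm [ -8.1  16.2 -68.1] along n mm 69.1 F [-0.54  0.16 -0.87] Fn -0.99
```

View pics/c6.png

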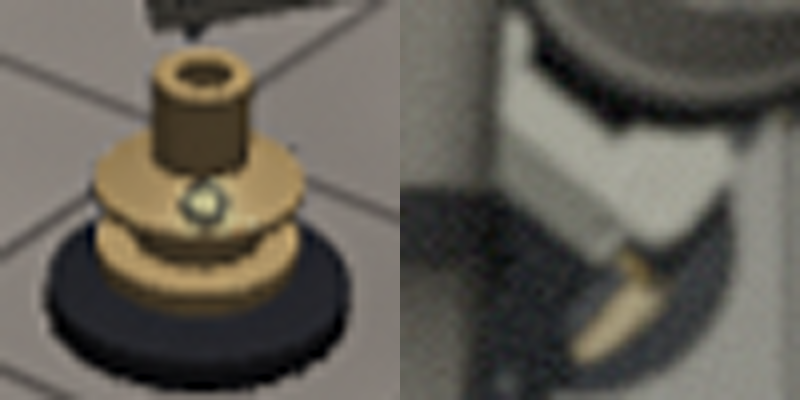

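The tip shows at crop (194,40) against (196,42) predicted, and the pad at (203,204) against (203,205). I go to 25 mm off the pad.

Request:
jog_arm:
  deltas: [0,0.02,-0.12,0,0,0,0,0.04,-0.24,0,0,0,-0.01,0.06,-0.36,0,0,0,-0.01,0.08,-0.45,0,0,0,-0.01,0.08,-0.45,0,0,0]

```text
time: 14.1
tool_pos: [0.4925, 0.2096, 0.1467]
tool_rot: [-2.709, -0.073, 0.859]
contact_force: [-0.2, 0.5, -1.0]
opening: 0.0201
```

Request:
jog_arm:
  deltas: [0,0,0,0,0,0,0,0,0,0,0,0,0,0,0,0,0,0,0,0,0,0,0,0,0,0,0,0,0,0]

```text
time: 14.52
tool_pos: [0.4933, 0.2099, 0.1482]
tool_rot: [-2.711, -0.075, 0.859]
contact_force: [-0.0, 0.2, -2.4]
opening: 0.02
```

```bash
python3 -c "
from chk import *
pic('c7',20)
for i in range(4): robot.read_camera('scene');state()"
```

```text
t 14.5167 tcp [0.4933 0.2099 0.1482] axis err rad 0.015 tip [0.4735 0.2336 0.082 ] to pad mm [ -7.1   7.2 -23. ] along n mm 25.1 F [-0.01  0.21 -2.42] Fn -2.26
scene origin [263 112] scale 10.0 pad at [203. 206.] tip at [212. 147.] 10mm up normal [205. 184.]
top origin [140 217] scale 10.0 pad at [209. 204.] tip at [213. 181.] 10mm up normal [212. 195.]
t 14.6167 tcp [0.4932 0.21   0.148 ] axis err rad 0.015 tip [0.4733 0.2336 0.0818] to pad mm [ -6.9   7.2 -22.8] along n mm 24.9 F [ 0.59 -0.73 -0.85] Fn -0.37
t 14.6667 tcp [0.4931 0.2099 0.1479] axis err rad 0.015 tip [0.4733 0.2336 0.0818] to pad mm [ -6.9   7.2 -22.8] along n mm 24.8 F [-0.08  0.77 -1.3 ] Fn -1.45
t 14.7167 tcp [0.4931 0.21   0.1479] axis err rad 0.015 tip [0.4733 0.2336 0.0817] to pad mm [ -6.9   7.2 -22.7] along n mm 24.8 F [-0.09 -1.36 -0.96] Fn -0.45
t 14.7667 tcp [0.4931 0.21   0.1478] axis err rad 0.015 tip [0.4732 0.2337 0.0817] to pad mm [ -6.8   7.1 -22.7] along n mm 24.7 F [ 0.21 -0.83 -1.59] Fn -1.11
t 14.8167 tcp [0.4931 0.21   0.1478] axis err rad 0.015 tip [0.4732 0.2336 0.0816] to pad mm [ -6.8   7.2 -22.6] along n mm 24.7 F [-0.64 -0.32 -0.87] Fn -0.86
```

View pics/c7.png

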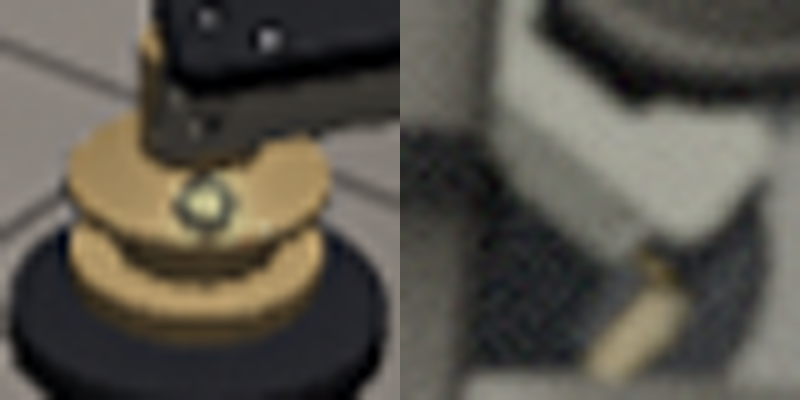

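The near finger hides the tip in both views: the pad ring is visible at (203,205), the finger edge just above it. So the last part relies on kinematics, checked above to about 1.5 mm, plus averaged force. I take a baseline and then approach along the normal.

```bash
cat >>chk.py <<'E'
def avg(N=12):
    F=[]
    for i in range(N): robot.read_camera("scene");F.append(robot.observe()["contact_force"])
    F=np.array(F);print("mean F",F.mean(0).round(2),"sd",F.std(0).round(2),"Fn",(F@n).mean().round(2));state()
E
python3 -c "
from chk import *
avg(14)"
```

```text
mean F [ 0.16 -0.01 -1.43] sd [0.37 0.58 0.55] Fn -1.25
t 15.5167 tcp [0.493  0.21   0.1477] axis err rad 0.015 tip [0.4732 0.2336 0.0816] to pad mm [ -6.8   7.2 -22.6] along n mm 24.6 F [-0.67 -0.15 -0.64] Fn -0.71
```

Request:
jog_arm:
  deltas: [-0.015,0.018,-0.05,0,0,0,-0.03,0.036,-0.1,0,0,0,-0.045,0.054,-0.15,0,0,0,-0.054,0.065,-0.181,0,0,0,-0.054,0.065,-0.181,0,0,0]

```text
time: 15.93
tool_pos: [0.4868, 0.2167, 0.1286]
tool_rot: [-2.709, -0.073, 0.859]
contact_force: [-0.4, -0.2, -1.4]
opening: 0.0202
```

```bash
python3 -c "
from chk import *
avg(12)"
```

```text
mean F [ 0.14 -0.04 -1.59] sd [0.57 0.65 0.48] Fn -1.39
t 16.5333 tcp [0.4877 0.2165 0.1297] axis err rad 0.015 tip [0.4679 0.2401 0.0636] to pad mm [-1.5  0.7 -4.6] along n mm 4.8 F [ 0.12  0.79 -2.65] Fn -2.62
```

Request:
jog_arm:
  deltas: [-0.005,0.006,-0.018,0,0,0,-0.01,0.012,-0.036,0,0,0,-0.016,0.019,-0.054,0,0,0,-0.016,0.019,-0.054,0,0,0]

```text
time: 16.87
tool_pos: [0.4859, 0.2185, 0.1239]
tool_rot: [-2.71, -0.074, 0.859]
contact_force: [0.0, -1.2, -0.2]
opening: 0.0201
```

```bash
python3 -c "
from chk import *
avg(16)"
```

```text
mean F [ 0.32 -0.55 -0.58] sd [0.37 0.46 0.47] Fn -0.26
t 17.6667 tcp [0.4861 0.2184 0.1243] axis err rad 0.015 tip [0.4662 0.242  0.0581] to pad mm [ 0.2 -1.2  0.9] along n mm -1.3 F [ 0.44 -0.59 -0.01] Fn 0.3
```

Contact: +1.05 N, which is about 1.1 mm of plunger, against 1.3 mm by kinematics. I press 3 mm more.

Request:
jog_arm:
  deltas: [-0.003,0.003,-0.009,0,0,0,-0.005,0.006,-0.018,0,0,0,-0.008,0.009,-0.027,0,0,0,-0.008,0.009,-0.027,0,0,0]

```text
time: 18.0
tool_pos: [0.4853, 0.2193, 0.1215]
tool_rot: [-2.711, -0.074, 0.859]
contact_force: [0.4, -1.0, 1.1]
opening: 0.0197
```

```bash
python3 -c "
from chk import *
avg(20)
im=robot.read_camera('scene')[:,:,::-1];cv2.imwrite('pics/s8.png',im);im0=cv2.imread('pics/c7_raw.png')
u=proj('scene',[.45,.2612,.055]).astype(int);c=lambda I:cv2.resize(I[u[1]-25:u[1]+25,u[0]-25:u[0]+25],(400,400),interpolation=cv2.INTER_CUBIC)
cv2.imwrite('pics/c8.png',np.hstack([c(im0),c(im)]));print(u)"
```

```text
mean F [ 0.58 -0.55  0.84] sd [0.49 0.48 0.39] Fn 1.1
t 19.0 tcp [0.4853 0.2193 0.1215] axis err rad 0.015 tip [0.4654 0.243  0.0554] to pad mm [ 1.  -2.2  3.6] along n mm -4.2 F [0.97 0.44 0.3 ] Fn 0.39
[282 128]
```

View pics/c8.png

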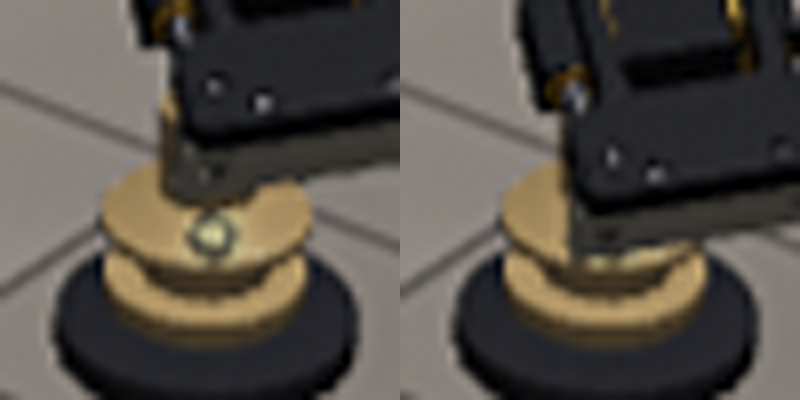

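Force on the pad is 2.4 N (about 3.8 mm of plunger) against 4.2 mm by kinematics. The bobbin has not moved: its foot edges stay at columns 104–307 in both crops. I hand in.

```bash
python3 -c "
from cell import robot
print(robot.hand_in())"
```

```text
the job is handed in; nothing more can be done
None
```

I fitted the bobbin fully home on the spindle and let it go. I then drew the middle-sized gauge from its holder and handed in at about 19 s with the gauge held square on the test pad, plunger about half-way in.

- **Bobbin:** two-view measurement after release put its top at about 92 mm and the pad at about 60 mm, against 90 and 59 mm expected. The position estimates of its axis, from the TCP at release and from the cameras, ranged from about 1 to 4 mm off the stand's axis. The largest was a weak two-view fix on the boss. It had not moved visibly after the press.
- **Press:** the force rose 2.4 N over the free-hanging baseline, which means about 3.8 mm of plunger. Kinematics gave 4.2 mm.
- **Alignment:** the axis error was about 0.015 rad. The tip was about 1 mm from the pad centre I measured, by kinematics.
- **Not confirmed by camera:** the near finger hid the tip from both cameras during the last 25 mm, so contact with the pad rests on kinematics and force. Before that, tip and pad appeared within about 0.7 px (1–2 mm) of where they were predicted.

The bystanders were not measured again at the end; the arm felt no unexpected contact on the way.

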